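# Load the desiccator plate and hold the dry box open

### The arm

A 6-joint arm with a two-finger parallel gripper is mounted at the origin on a cart in front of the work surface, level with it; the furniture and walls round the work are solid. World frame = base frame: x ahead of the robot, y to its left, z up, the work surface at z = 0. Lengths are in m, angles in rad, forces in N, time in s.
With the tool pointing down it reaches from about 0.25 to 0.725 m from the base axis. Payload 4 kg.
Tool frame: the origin (TCP) lies at the very end of the fingers, on their centre line; the grasp point (between the pads) lies 19 mm behind it; z points along the fingers, y is the line along which they close (so a half turn about z gives the same grasp; the last joint's range is limited). The gripper opens to 85 mm and grips with 20 to 120 N. Pads are 22 mm wide; open, the fingers measure 114 mm over their backs; the gripper's body (76 mm by 85 mm) begins 54 mm behind the grasp point. The pads swing forward as they close: fully open they stand 13 mm farther back than shut.
Start: joints at [1.275, 0.241, 0.005, 1.335, 0, 1.571], TCP at [0.146, 0.478, 0.231] pointing down, gripper open.
Joint ranges: [-2.72, 2.72], [-1.05, 1.87], [-1.09, 1.28], [-1.99, 2.15], [-1.42, 1.44], [-3.14, 3.14]. Speed limits (rad/s): [2.79, 2.79, 3.14, 3.14, 3.14, 3.14].

### API

Orientations are given as a unit quaternion [x, y, z, w].
In Python, from workcell import telemetry, vision, workorder gives the robot as it stands.
- The arm moves only by the shell command python3 -m inch 'ROWS'. ROWS is JSON, a list of rows, each a list of 3 entries, a list of its own where there are three numbers: the turn, a rotation vector about the tool's x, y, z scaled (see below), then the shift along the tool's x, y, z scaled (see below), then the closure, from -1 (fully open) to 1 (shut). A call has 1 to 10 rows; each row shifts and turns the commanded pose from where the row before left it, along the tool's axes as they then stand; what a row does not reach is not made up. The controller multiplies each number of a shift by 0.3 m and each number of a turn by 360 degrees. A row lasts 1/12 s, in which the tool goes at most 41.7 mm and 7.16 degrees, less where a joint would pass 70% of its speed; a pose out of reach is approached as far as the arm can. A call with a number of a shift or a turn outside -1 to 1 is refused whole. A call with a gripper value outside its range is refused whole. The fingers move at their own pace and stop on an object; the grip force is fixed at half the most. Time passes only in rows, so rows that do not move let the fingers close. It gives the time, the measured TCP pose, the force, the opening and the grip force at its end, in the units of the state.
- telemetry.get_obs(): the state, without advancing time (a new reading comes with each control period).
- vision.camera(name): name is "side" or "top" or "wrist"; returns a dict with "img" (420x560x3 uint8, red, green, blue), "fov_y" (degrees; the focal length in pixels is half the picture's height over the tangent of half this angle, whatever the lens; pixels are square), "cx", "cy" (the principal point, pixels), "pose" (4x4, takes a point from camera to world coordinates). Camera axes: x right, y up, looking along -z (the intrinsics and any distortion apply to the point x, -y, -z); pixel columns grow to the right and rows downward; lengths in m; the calibration is good to about 2 mm. A picture is of the moment at which its call begins. There is no depth.
- workorder.job_done(): hands the job in; it is judged then, once.
The state is a dict: "clock": time; "joint_pos": joint angles; "joint_vel": joint speeds; "tau": joint torques, N m; "eef_pos": TCP position; "tool_rot": TCP orientation; "ft_force": force on the tool from outside, world axes, zero at the start; "ft_torque": the same for the moment, N m; "grip_width": finger opening in m; "grasp_force": force on a finger pad.
Only numpy, scipy, OpenCV 4.12 (cv2) and the standard library are available. Lean on these libraries where they do the work, as an engineer would, in place of code of your own. Each camera call takes 0.05 s, during which the arm holds its last target. There are 200 camera calls.

### The job

Make up the load for the dry box: set the steel hardness block centred on the loose white porcelain plate and the petri dish centred on the block, each gently set down, not dropped, and let go. Then, with the red thumb slide still home, try the box's lid with a tug at its black knob, since the catch does not always snap home; if it is caught, push the red slide aside to free it. Lift the lid by its knob to about 60 degrees and finish while still holding it up there, because it falls shut and I need both hands to lower the plate in; leave the other things on the bench alone.

Things in the scene. Friction and masses are not known exactly. Their poses are not given: they have to be found in the camera images.
- plate: loose white porcelain desiccator plate with holes, a flat disc 120 mm across and 8 mm thick; origin at the centre of its underside, z up
- hardness_block: loose light-grey steel hardness reference block with small dents on top, a disc 60 mm across and 16 mm thick, about 0.36 kg; origin at the centre of its underside, z up
- petri_dish: loose whitish shallow round dish with a coupon in it, 58 mm across where it is gripped (62 mm at its widest), 14 mm tall, light; its closed top is firm; origin at the centre of its underside, z up; block and dish may change places
- dry_box: fixed white box 170 mm (its x) by 200 mm (its y), 66 mm tall, with a clear metal-framed lid whose top is at 78 mm. Origin at the centre of its underside; its front faces -x, z up. A grey catch housing stands on its front wall: x -121 to -85 mm, y -94 to +28 mm, top at z 64 mm
- lid_hinge (a point): point on the lid's hinge line, at mid-width: box frame (88, 0, 68) mm; the hinge line runs along the box's y
- lid (a joint): lid angle in rad, 0 shut, 1.3 at its stop (still short of upright); the front edge rises and swings back. It takes 2 to 3 N of lift at the knob; let go, it falls shut
- lid_knob: black round knob on the lid, 32 mm across, 18 mm tall, on a 16 mm stem; origin at its centre, 25 mm above the lid's top, z along the stem away from the lid. Lid shut: box frame (-67, 0, 103) mm, i.e. 155 mm in front of the hinge line and 35 mm above it. Held by fingers closing along the box's y it pivots between them as the lid swings, so the tool can stay upright
- release_tab (a point): middle of the top edge of the red thumb slide: an upright tab 16 mm (box x) by 11 mm (box y), standing 24 mm above the catch housing; home at box frame (-106, -52, 88) mm
- release (a joint): travel of the red thumb slide in m, 0 home, 0.022 at its stop; it slides along the box's -y (to the right seen from the robot), needs about 4 N and stays where it is left. From 0.015 on the bolt is surely clear of the hook
- mount_3: bystander: red specimen puck, 30 mm across, 14 mm tall; origin under its centre
- loupe: bystander: small folding loupe, 35 x 26 x 14 mm, to the right of the box; origin under its centre
- objective_can_1: bystander: black screw-lid can, 36 mm across, 62 mm tall, to the right of the box; origin under its centre
- catch_slot (a point): slot in the housing's top where the lid's steel hook enters, box frame (-102, 5, 64) mm. Out of sight inside, a bolt either lies over the hook (lid caught: tugged at the knob it lifts about 4 mm through its free play, then stops hard) or has hung back (lid lifts freely). The bolt stays where it is pushed
There are look-alikes about, which are no part of the job. What is shaped like the petri_dish but orange is not meant.

How it is judged:
By the outcome, as a careful person would: the job done as asked, in the order asked, and still so for the second after the job is handed in, while the arm keeps its last pose, push and grip.
It also fails if it takes over 72 s, if anything falls off the work surface, if the arm or the gripper's body presses on something with over 40 N, if the wrist force passes 120 N, or if a joint passes its speed limit or range.

## Working session

There is one attempt and no reset: what is moved stays moved. The work goes in short steps, Python scripts to look and compute and a shell command to move; the robot and the scene stay as the last step left them, time stands still between calls to the robot, and variables do not carry over. Pictures are saved under pics/ and viewed, at most 10 in all, crops included, and the job is handed in when it is done.

```bash
ls; mkdir -p pics; cat > h.py <<'E'
import numpy as np, cv2
from workcell import telemetry, vision, workorder
def snap(n,f):
    c=vision.camera(n); cv2.imwrite('pics/'+f+'.png',cv2.cvtColor(c['img'],cv2.COLOR_RGB2BGR)); 
    np.savez('pics/'+f+'.npz',**{k:v for k,v in c.items()}); return c
def load(f): return dict(np.load('pics/'+f+'.npz',allow_pickle=True))
def ray(c,u,v):
    f=210/np.tan(np.radians(float(c['fov_y']))/2); d=np.array([(u-c['cx'])/f,-(v-c['cy'])/f,-1.])
    P=np.array(c['pose']); return P[:3,3],P[:3,:3]@d
def px(c,u,v,z):
    o,d=ray(c,u,v); return o+d*(z-o[2])/d[2]
def proj(c,p):
    f=210/np.tan(np.radians(float(c['fov_y']))/2); P=np.array(c['pose']); q=P[:3,:3].T@(np.array(p)-P[:3,3])
    return c['cx']+f*q[0]/-q[2], c['cy']-f*q[1]/-q[2]
E
python3 - <<'E'
from h import *
print(telemetry.get_obs())
for n in ['top','side']:
    c=snap(n,n+'0'); print(n,{k:v for k,v in c.items() if k!='img'})
a=cv2.imread('pics/top0.png');cv2.imwrite('pics/top0x.png',cv2.resize(a,(800,600),interpolation=cv2.INTER_CUBIC))
E
```

```text
pics
{'clock': 0.0, 'joint_pos': array([ 1.27502047e+00,  2.41427314e-01,  3.71802263e-03,  1.33522993e+00,
       -1.56646502e-05,  1.57079864e+00]), 'joint_vel': array([-0.00030486, -0.00097225, -0.00077696, -0.00120973,  0.00151714,
       -0.00261469]), 'tau': array([ 5.56987015e-04, -3.72315037e+01,  2.52410334e+01,  1.68899941e-02,
       -1.01510045e-04, -7.72108905e-06]), 'eef_pos': array([0.14555679, 0.47766713, 0.23040346]), 'tool_rot': array([ 1.47350496e-01,  9.89083760e-01, -1.06090429e-03, -1.50128832e-04]), 'ft_force': array([-0.52558107, -0.50532031,  0.29108701]), 'ft_torque': array([0.02623499, 0.00142863, 0.01148848]), 'grasp_force': 0.0, 'grip_width': 0.08531954520741268}
top {'fov_y': 52.77261936190742, 'cx': 279.4696989179337, 'cy': 210.0763145275025, 'pose': array([[ 0.00314539,  0.99877463, -0.0493898 ,  0.44410278],
       [-0.9998037 ,  0.00410712,  0.01938295, -0.01617049],
       [ 0.01956205,  0.04931913,  0.99859148,  1.22397486],
       [ 0.        ,  0.        ,  0.        ,  1.        ]])}
side {'fov_y': 57.48735903594209, 'cx': 274.93515057248345, 'cy': 208.6754470559414, 'pose': array([[ 0.97191127,  0.1556891 , -0.17649188,  0.33093906],
       [-0.2352568 ,  0.62187306, -0.74694587, -0.8003802 ],
       [-0.00653579,  0.76748602,  0.64103236,  0.75018002],
       [ 0.        ,  0.        ,  0.        ,  1.        ]])}
```

View pics/top0x.png

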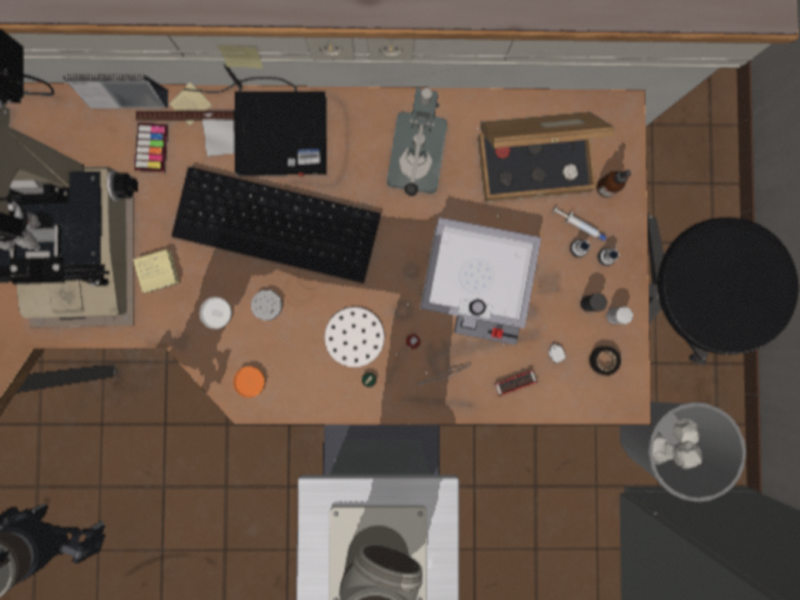

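View pics/side0.png

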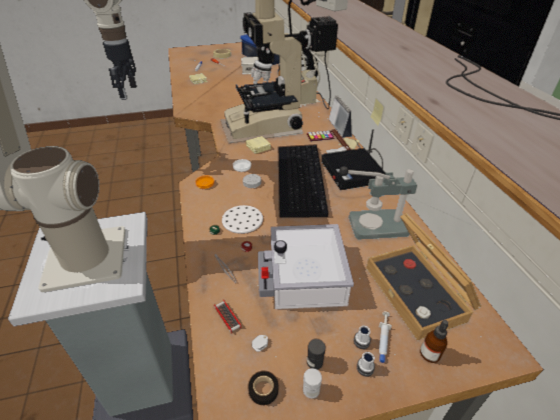

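Top view: plate at (355,337), grey disc (266,304), white dish (215,313), orange lookalike dish (250,381), box (483,275) with its knob at (477,307) and red slide (497,333). Now an enlarged crop.

```bash
python3 - <<'E'
from h import *
a=cv2.imread('pics/top0.png')
A=cv2.resize(a[190:290,130:290],None,fx=5,fy=5,interpolation=cv2.INTER_CUBIC); cv2.imwrite('pics/cropA.png',A)
B=cv2.resize(a[145:255,285:395],None,fx=5,fy=5,interpolation=cv2.INTER_CUBIC); cv2.imwrite('pics/cropB.png',B)
E
```

```text
(no output)
```

View pics/cropA.png

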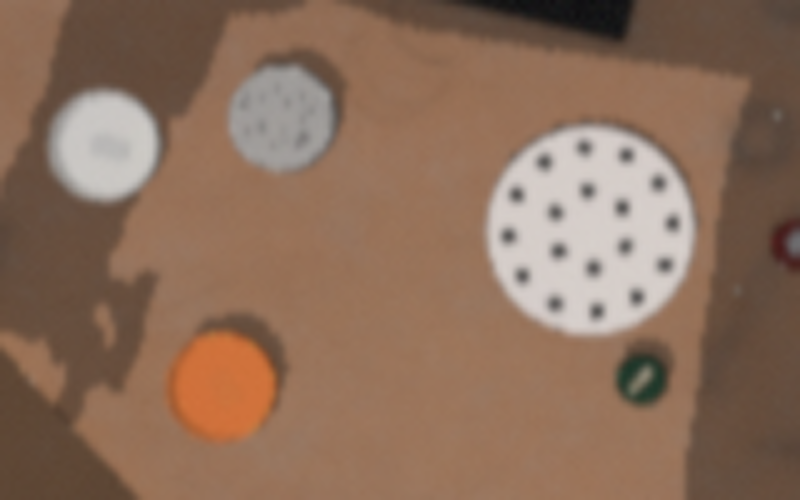

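View pics/cropB.png

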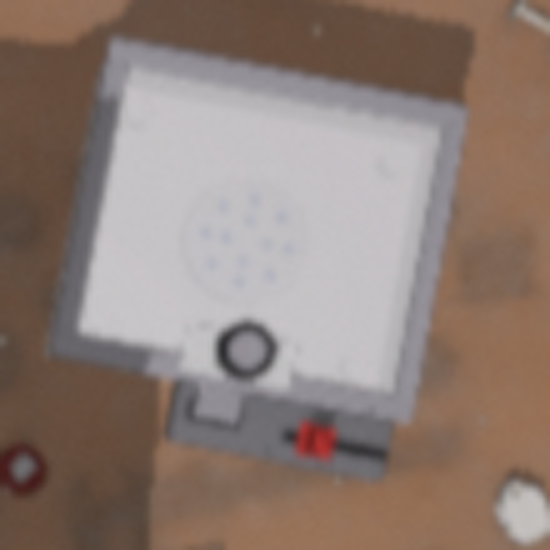

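Crop: white dish at (104,145) with a coupon in it, dented grey block (283,118), plate (591,229), orange dish (222,385), a green puck (640,380) close to the plate; box with knob (246,349), red slide home (315,439). The white dish and grey dented disc match the descriptions.

```bash
python3 - <<'E'
from h import *
from scipy.optimize import least_squares
c=load('top0'); a=c['img'].astype(int)
def blob(u,v,r,test):
    m=np.zeros(a.shape[:2],np.uint8); s=a[v-r:v+r,u-r:u+r]; m[v-r:v+r,u-r:u+r]=test(s)
    cs,_=cv2.findContours(m,cv2.RETR_EXTERNAL,cv2.CHAIN_APPROX_NONE); k=max(cs,key=cv2.contourArea)
    return cv2.fitEllipse(k)
sat=lambda s:(s.max(2)-s.min(2)<28)&(s.mean(2)>105)
for n,u,v,r,z in [('dish',151,219,16,.014),('block',187,213,16,.016),('plate',248,236,26,.008)]:
    e=blob(u,v,r,sat); print(n,e, px(c,*e[0],z).round(4))
    d=px(c,e[0][0]+e[1][0]/2,e[0][1],z)-px(c,e[0][0]-e[1][0]/2,e[0][1],z); print(np.linalg.norm(d))
m=lambda U,V,z,o=(285,145):px(c,(U+.5)/5-.5+o[0],(V+.5)/5-.5+o[1],z)
for n,p,z in [('d',(104,145),.014),('b',(283,118),.016),('p',(591,229),.008),('green',(641,379),.014),('orange',(222,385),.014)]: print(n,m(*p,z,(130,190)).round(4))
k=m(246,349,.112);t=m(315,439,.088);h=[m(*q,.078) for q in [(110,38),(467,103),(412,422),(50,352)]]
print('knob',k,'tab',t,'corners',np.round(h,4), [np.linalg.norm(h[i]-h[(i+1)%4]).round(4) for i in range(4)])
print('redpuck',m(22,468,.014),'white can',m(525,508,.02))
loc=[(-.067,0),(-.106,-.052),(.085,.1),(.085,-.1),(-.085,-.1),(-.085,.1)]
P=[k,t]+h
def f(q):
    R=np.array([[np.cos(q[2]),-np.sin(q[2])],[np.sin(q[2]),np.cos(q[2])]])
    return np.concatenate([R@l+q[:2]-p[:2] for l,p in zip(loc,P)])
s=least_squares(f,[.4,-.2,0]); print(s.x, s.fun.reshape(-1,2).round(4))
# side check
d=load('side0')
R=lambda q,l:np.array([q[0]+np.cos(q[2])*l[0]-np.sin(q[2])*l[1],q[1]+np.sin(q[2])*l[0]+np.cos(q[2])*l[1]])
print('side knob',proj(d,[*R(s.x,(-.067,0)),.112]),'tab',proj(d,[*R(s.x,(-.106,-.052)),.088]))
for n,p,z in [('d',(104,145),.014),('b',(283,118),.016),('p',(591,229),.008)]: print(n,proj(d,m(*p,z,(130,190))))
s_=cv2.imread('pics/side0.png'); cv2.imwrite('pics/sideB.png',np.hstack([cv2.resize(s_[230:310,250:330],None,fx=5,fy=5,interpolation=3),cv2.resize(s_[150:230,210:290],None,fx=5,fy=5,interpolation=3)]))
E
```

```text
dish ((150.13827514648438, 218.73509216308594), (22.020334243774414, 22.31352424621582), 21.692686080932617) [0.4778 0.328  0.014 ]
0.062235007174168716
block ((185.99476623535156, 213.1166534423828), (20.400930404663086, 20.714675903320312), 148.01438903808594) [0.4941 0.2263 0.016 ]
0.05779056994490245
plate ((247.797607421875, 235.26022338867188), (40.71878433227539, 41.38020706176758), 20.461750030517578) [0.4317 0.0507 0.008 ]
0.11647372646608567
d [0.4782 0.3272 0.014 ]
b [0.4939 0.2257 0.016 ]
p [0.4313 0.0507 0.008 ]
green [0.3463 0.0214 0.014 ]
orange [0.3426 0.2584 0.014 ]
knob [ 0.48827864 -0.18102814  0.112     ] tab [ 0.44094192 -0.22163835  0.088     ] corners [[ 0.6595 -0.1121  0.078 ]
 [ 0.6249 -0.3078  0.078 ]
 [ 0.4503 -0.2764  0.078 ]
 [ 0.4876 -0.0795  0.078 ]] [np.float64(0.1988), np.float64(0.1774), np.float64(0.2004), np.float64(0.1749)]
redpuck [ 0.42368613 -0.06711742  0.014     ] white can [ 0.40183522 -0.35388258  0.02      ]
[ 0.55518456 -0.19323603 -0.18651696] [[ 0.0011  0.0002]
 [ 0.0004 -0.003 ]
 [-0.0022  0.0013]
 [-0.0047  0.0006]
 [ 0.0028  0.0006]
 [ 0.0026  0.0003]]
side knob (np.float64(280.1991689927138), np.float64(242.64688123024322)) tab (np.float64(264.5214942750076), np.float64(266.9428936220439))
d (np.float64(241.4047778395506), np.float64(163.20670729587079))
b (np.float64(251.2667945549706), np.float64(178.4319830207072))
p (np.float64(241.74747406655217), np.float64(217.05719592655842))
```

View pics/sideB.png

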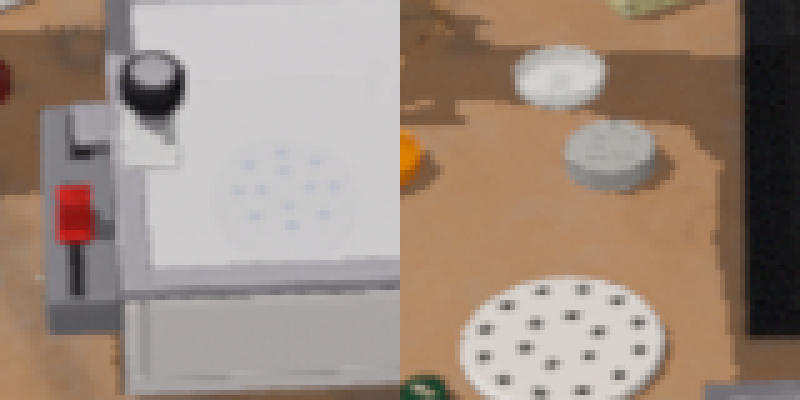

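Side crop: knob (153,70), tab (76,195), dish (560,75), block (611,146), plate (563,343); all agree with the top-view fit within about 1.5 px. Dish has a coupon in it, block is dented steel. Moving.

```bash
cat >> h.py <<'E'
from scipy.spatial.transform import Rotation as Ro
BX=np.array([.5552,-.1932]); BY=-.1865
def bw(x,y,z): # box -> world
    return np.array([BX[0]+np.cos(BY)*x-np.sin(BY)*y,BX[1]+np.sin(BY)*x+np.cos(BY)*y,z])
def go(t,n=None,p=None):
    o=telemetry.get_obs(); R=Ro.from_quat(o['tool_rot']); p=o['eef_pos'] if p is None else p
    y=R.as_matrix()[:,1]; d=np.array(t)-p; s=R.inv().apply(d)/.3
    L=np.linalg.norm(s); n=n or int(np.ceil(L/.135))
    print('heading',np.degrees(np.arctan2(y[1],y[0])).round(2),'total',s.round(4),n,'rows of',(s/n).round(4),'| world d',d.round(4))
    return s
def st():
    o=telemetry.get_obs(); print(round(o['clock'],2),o['eef_pos'].round(4),o['ft_force'].round(1),round(o['grip_width'],4),o['grasp_force'])
E
python3 -m inch '[[[0,0,-0.0175],[0,0,0],-1]]'; python3 -c "
from h import *
go((.494,.226,.16))"
```

```text
clock: 0.18
eef_pos: [0.1456, 0.4779, 0.2307]
tool_rot: [0.092, 0.996, -0.001, -0.0]
ft_force: [-0.4, -0.2, -0.6]
grip_width: 0.0855
grasp_force: 0.0
heading 79.45 total [-1.2953 -0.6124  0.2363] 11 rows of [-0.1178 -0.0557  0.0215] | world d [ 0.3484 -0.2519 -0.0707]
```

```bash
python3 -m inch '[[[0,0,0],[-0.118,-0.056,0.02],-1],[[0,0,0],[-0.118,-0.056,0.02],-1],[[0,0,0],[-0.118,-0.056,0.02],-1],[[0,0,0],[-0.118,-0.056,0.02],-1],[[0,0,0],[-0.118,-0.056,0.02],-1],[[0,0,0],[-0.118,-0.056,0.02],-1],[[0,0,0],[-0.118,-0.056,0.02],-1],[[0,0,0],[-0.118,-0.056,0.02],-1],[[0,0,0],[-0.118,-0.056,0.02],-1],[[0,0,0],[-0.118,-0.056,0.02],-1]]'; python3 -m inch '[[[0,0,0],[-0.115,-0.052,0.03],-1],[[0,0,0],[0,0,0],-1],[[0,0,0],[0,0,0],-1]]';python3 -c "
from h import *
go((.494,.226,.16)); c=snap('wrist','w1'); print(c['fov_y'],c['cx'],c['cy'],c['pose']); print(proj(c,(.494,.226,.016)),proj(c,(.478,.328,.014)))"
```

```text
clock: 1.02
eef_pos: [0.4636, 0.2461, 0.1706]
tool_rot: [0.093, 0.996, -0.0, -0.0]
ft_force: [0.2, 1.7, 0.5]
grip_width: 0.0856
grasp_force: 0.0
clock: 1.27
eef_pos: [0.4942, 0.2242, 0.1608]
tool_rot: [0.095, 0.995, -0.001, -0.001]
ft_force: [-0.1, -0.1, -0.1]
grip_width: 0.0854
grasp_force: 0.0
heading 79.12 total [0.0017 0.0057 0.0025] 1 rows of [0.0017 0.0057 0.0025] | world d [-0.0002  0.0018 -0.0008]
63.114099824004484 278.167309544288 208.92276754590304 [[ 0.18929042 -0.94152371 -0.2787512   0.42306046]
 [ 0.98192058  0.1811978   0.05476616  0.23731004]
 [-0.00105454 -0.28407825  0.95880052  0.30460712]
 [ 0.          0.          0.          1.        ]]
(np.float64(281.1904995881929), np.float64(193.79348629287858)) (np.float64(396.1992322737019), np.float64(153.00331604862282))
```

View pics/w1.png

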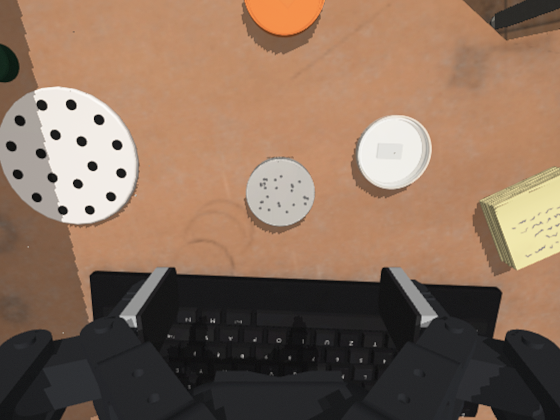

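Wrist view: block at (280,192), white dish (394,152) with coupon, plate (67,156), orange dish above; all where the top view predicted within 2 px.

```bash
python3 - <<'E'
from h import *
c=load('w1'); a=c['img'].astype(int)
sat=((a.max(2)-a.min(2)<40)&(a.mean(2)>115)).astype(np.uint8)
def pose(u0,u1,v0,v1,D,z):
    m=np.zeros_like(sat); m[v0:v1,u0:u1]=sat[v0:v1,u0:u1]
    k=max(cv2.findContours(m,0,cv2.CHAIN_APPROX_NONE)[0],key=cv2.contourArea); k=cv2.convexHull(k)[:,0]
    w=np.array([px(c,*q,z)[:2] for q in k],np.float32); (x,y),r=cv2.minEnclosingCircle(w)
    from scipy.optimize import least_squares
    s=least_squares(lambda q:np.hypot(*(w-q[:2]).T)-q[2],[x,y,r],loss='soft_l1',f_scale=.001).x
    print(s.round(4))
pose(235,325,150,232,.06,.016); pose(350,440,108,195,.062,.014); pose(0,150,80,230,.12,.008)
E
```

```text
[0.4927 0.2251 0.0303]
[0.4773 0.3256 0.0313]
[0.4304 0.0501 0.0599]
```

```bash
python3 -c "
from h import *
go((.4927,.2251,.001),5)"
```

```text
heading 79.25 total [ 5.000e-04 -4.000e-04  5.345e-01] 5 rows of [ 1.000e-04 -1.000e-04  1.069e-01] | world d [-0.0006 -0.0002 -0.1603]
```

```bash
python3 -m inch '[[[0,0,0],[0,0,0.1],-1],[[0,0,0],[0,0,0.12],-1],[[0,0,0],[0,0,0.12],-1],[[0,0,0],[0,0,0.1],-1],[[0,0,0],[0,0,0.06],-1],[[0,0,0],[0,0,0.034],-1],[[0,0,0],[0,0,0],-1],[[0,0,0],[0,0,0],-1]]'; python3 -m inch '[[[0,0,0],[0,0,0],1],[[0,0,0],[0,0,0],1],[[0,0,0],[0,0,0],1],[[0,0,0],[0,0,0],1],[[0,0,0],[0,0,0],1],[[0,0,0],[0,0,0],1],[[0,0,0],[0,0,0],1],[[0,0,0],[0,0,0],1]]'
```

```text
clock: 1.98
eef_pos: [0.4933, 0.227, 0.0027]
tool_rot: [0.092, 0.996, 0.0, 0.0]
ft_force: [0.1, 0.1, -0.0]
grip_width: 0.0852
grasp_force: 0.0
clock: 2.65
eef_pos: [0.495, 0.2265, 0.0048]
tool_rot: [0.093, 0.996, 0.001, 0.002]
ft_force: [-1.7, -1.1, 7.3]
grip_width: 0.0572
grasp_force: 62.1
```

```bash
python3 -m inch '[[[0,0,0],[0,0,-0.03],1],[[0,0,0],[0,0,-0.06],1],[[0,0,0],[0,0,-0.1],1],[[0,0,0],[0,0,-0.06],1],[[0,0,0],[0,0,0],1],[[0,0,0],[0,0,0],1]]'; python3 -c "
from h import *
st();c=snap('wrist','w2');go((.4304,.0501,.09))"
```

```text
clock: 3.15
eef_pos: [0.4946, 0.2265, 0.0784]
tool_rot: [0.093, 0.996, 0.001, 0.001]
ft_force: [-0.7, 0.3, -4.6]
grip_width: 0.0569
grasp_force: 65.1
3.15 [0.4946 0.2265 0.0784] [-0.7  0.3 -4.6] 0.0569 65.12364149093628
heading 79.34 total [ 0.0978 -0.6146 -0.0437] 5 rows of [ 0.0196 -0.1229 -0.0087] | world d [-0.0629 -0.1758  0.0131]
```

View pics/w2.png

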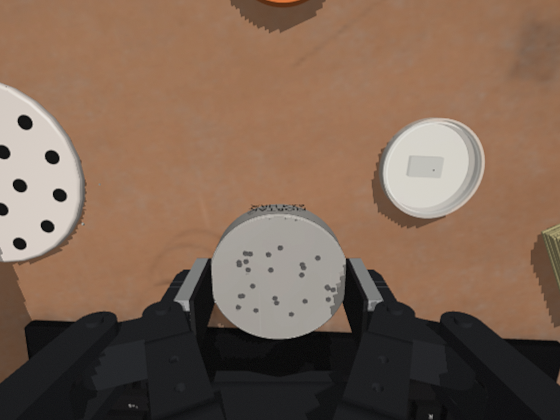

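Block held level between the pads, its top face at (278,276); dish still at (435,168).

```bash
python3 - <<'E'
from h import *
from scipy.optimize import least_squares,brentq
c=load('w2'); a=c['img'].astype(int); 
# top-face edge points, arc by brightness: take hull of bright grey above the pads
m=((a.max(2)-a.min(2)<25)&(a.mean(2)>100)).astype(np.uint8); m[:, :205]=0;m[:,355:]=0;m[:195]=0;m[345:]=0
k=max(cv2.findContours(m,0,cv2.CHAIN_APPROX_NONE)[0],key=cv2.contourArea)[:,0]
b=[q for q in k if q[1]>300 and 225<q[0]<335 or 0]
print(k.min(0),k.max(0),len(b))
# use visible points: lower arc + left/right widest
pts=[q for q in cv2.convexHull(k)[:,0] if q[1]>240]
def fit(z):
    w=np.array([px(c,*q,z)[:2] for q in pts]); return least_squares(lambda q:np.hypot(*(w-q[:2]).T)-q[2],[.49,.226,.03],loss='soft_l1',f_scale=.001).x
z=brentq(lambda z:fit(z)[2]-.0303,.04,.15); print(z,fit(z)); 
st()
E
```

```text
[211 205] [345 338] 111Traceback (most recent call last):
  File "<stdin>", line 13, in <module>
    r = _zeros._brentq(f, a, b, xtol, rtol, maxiter, args, full_output, disp)
ValueError: f(a) and f(b) must have different signs
```

```bash
python3 - <<'E'
from h import *
from scipy.optimize import least_squares
c=load('w2')
pts=[(212,277),(345,277),(278,338),(230,319),(325,319)]
for z in (.08,.085,.09,.095):
    w=np.array([px(c,*q,z)[:2] for q in pts]); s=least_squares(lambda q:np.hypot(*(w-q[:2]).T)-q[2],[.49,.226,.03]).x; print(z,s.round(4))
o=telemetry.get_obs();R=Ro.from_quat(o['tool_rot']).as_matrix();print(R.round(4))
E
```

```text
0.08 [0.4992 0.2248 0.0307]
0.085 [0.4965 0.2253 0.0296]
0.09 [0.4938 0.2258 0.0285]
0.095 [0.4911 0.2263 0.0274]
[[-9.828e-01  1.849e-01 -2.000e-04]
 [ 1.849e-01  9.828e-01 -0.000e+00]
 [ 2.000e-04 -0.000e+00 -1.000e+00]]
```

```bash
python3 -m inch '[[[0,0,0],[0.01,-0.06,0],1],[[0,0,0],[0.02,-0.12,0],1],[[0,0,0],[0.02,-0.13,0],1],[[0,0,0],[0.02,-0.13,0],1],[[0,0,0],[0.015,-0.11,0],1],[[0,0,0],[0.01,-0.06,0],1],[[0,0,0],[0,0,0],1],[[0,0,0],[0,0,0],1]]'; python3 -c "
from h import *
go((.4312,.0507,.018),4)"
```

```text
clock: 3.87
eef_pos: [0.4301, 0.0505, 0.0757]
tool_rot: [0.094, 0.996, -0.0, -0.002]
ft_force: [0.5, 0.3, -3.9]
grip_width: 0.0566
grasp_force: 65.3
heading 79.21 total [-0.0042  0.0014  0.1923] 4 rows of [-0.0011  0.0004  0.0481] | world d [ 0.0011  0.0002 -0.0577]
```

```bash
python3 -m inch '[[[0,0,0],[-0.003,0.001,0.05],1],[[0,0,0],[0,0,0.07],1],[[0,0,0],[0,0,0.05],1],[[0,0,0],[0,0,0.02],1],[[0,0,0],[0,0,0],1],[[0,0,0],[0,0,0],1],[[0,0,0],[0,0,0],1]]'; python3 -c "
from h import *
go((.4312,.0507,.0133),4);st()"
```

```text
clock: 4.45
eef_pos: [0.4336, 0.0521, 0.0207]
tool_rot: [0.092, 0.996, 0.0, 0.001]
ft_force: [0.8, 0.5, -3.9]
grip_width: 0.0569
grasp_force: 65.3
heading 79.4 total [ 0.0071 -0.0061  0.0245] 4 rows of [ 0.0018 -0.0015  0.0061] | world d [-0.0024 -0.0014 -0.0074]
4.45 [0.4336 0.0521 0.0207] [ 0.8  0.5 -3.9] 0.0569 65.32884478569031
```

```bash
python3 -m inch '[[[0,0,0],[0.005,-0.004,0.008],1],[[0,0,0],[0,0,0.006],1],[[0,0,0],[0,0,0],1]]';python3 -m inch '[[[0,0,0],[0,0,0.006],1],[[0,0,0],[0,0,0],1]]';  python3 -m inch '[[[0,0,0],[0,0,0],1]]'; python3 -c "
from h import *
go((.4312,.0507,.0133),4);st()"
```

```text
clock: 4.7
eef_pos: [0.4311, 0.0507, 0.0161]
tool_rot: [0.093, 0.996, 0.0, 0.0]
ft_force: [-0.1, 0.4, -3.8]
grip_width: 0.0568
grasp_force: 65.3
clock: 4.87
eef_pos: [0.4311, 0.0506, 0.0141]
tool_rot: [0.093, 0.996, 0.0, 0.0]
ft_force: [-0.2, -0.5, -3.6]
grip_width: 0.0571
grasp_force: 65.3
clock: 4.95
eef_pos: [0.431, 0.0506, 0.0141]
tool_rot: [0.093, 0.996, -0.0, 0.0]
ft_force: [-0.4, 0.6, -3.6]
grip_width: 0.0567
grasp_force: 65.3
heading 79.34 total [-0.0005  0.0003  0.0027] 4 rows of [-0.0001  0.0001  0.0007] | world d [ 0.0002  0.0001 -0.0008]
4.95 [0.431  0.0506 0.0141] [-0.4  0.6 -3.6] 0.0567 65.32699584960938
```

```bash
for i in 1 2 ; do python3 -m inch '[[[0,0,0],[0,0,0.002],1],[[0,0,0],[0,0,0],1]]' | grep -E "eef|force"; done
```

```text
eef_pos: [0.4311, 0.0507, 0.0135]
ft_force: [-0.2, -0.2, -3.2]
grasp_force: 65.3
eef_pos: [0.4311, 0.0507, 0.0129]
ft_force: [0.1, -0.1, -2.8]
grasp_force: 65.6
```

```bash
python3 -m inch '[[[0,0,0],[0,0,0.002],1],[[0,0,0],[0,0,0],1]]' | grep -E "eef|force"
```

```text
eef_pos: [0.4312, 0.0507, 0.0128]
ft_force: [-1.0, -0.7, 3.6]
grasp_force: 66.2
```

```bash
python3 -m inch '[[[0,0,0],[0,0,0],0],[[0,0,0],[0,0,0],-0.5],[[0,0,0],[0,0,0],-1],[[0,0,0],[0,0,0],-1],[[0,0,0],[0,0,0],-1],[[0,0,0],[0,0,0],-1],[[0,0,0],[0,0,0],-1]]';python3 -m inch '[[[0,0,0],[0,0,-0.03],-1],[[0,0,0],[0,0,-0.08],-1],[[0,0,0],[0,0,-0.12],-1],[[0,0,0],[0,0,-0.12],-1],[[0,0,0],[0,0,-0.1],-1],[[0,0,0],[0,0,0],-1],[[0,0,0],[0,0,0],-1]]'; python3 - <<'E'
from h import *
c=snap('wrist','w3'); s=c['img']; st()
print(proj(c,(.4304,.0501,.024)),proj(c,(.4304,.0501,.008)))
go((.4773,.3256,.12))
E
```

```text
clock: 6.03
eef_pos: [0.4312, 0.0507, 0.0123]
tool_rot: [0.093, 0.996, -0.0, 0.0]
ft_force: [-0.6, -0.1, 0.6]
grip_width: 0.085
grasp_force: 0.0
clock: 6.62
eef_pos: [0.4329, 0.0509, 0.1499]
tool_rot: [0.093, 0.996, 0.001, 0.003]
ft_force: [0.0, 0.5, -0.1]
grip_width: 0.0854
grasp_force: 0.0
6.67 [0.4314 0.0507 0.1482] [-0.7  0.1 -0.5] 0.0854 0.0
(np.float64(277.2000733355678), np.float64(196.0739829184196)) (np.float64(277.2095406669587), np.float64(191.30296091586223))
heading 79.35 total [0.0191 0.9286 0.0945] 7 rows of [0.0027 0.1327 0.0135] | world d [ 0.0459  0.2749 -0.0282]
```

View pics/w3.png

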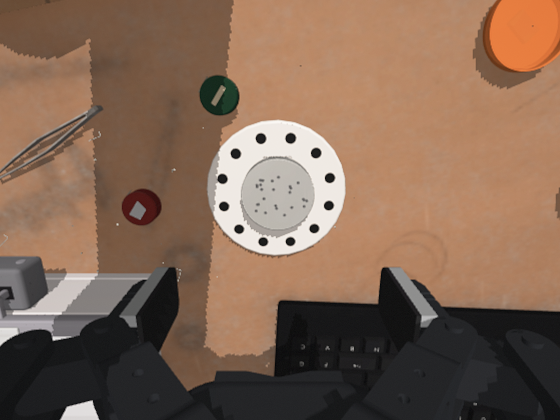

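Block sits on the plate, block top centre about (278,194), plate centre (277,189): concentric given the height parallax. On to the dish.

```bash
python3 - <<'E'
from h import *
from scipy.optimize import least_squares
c=load('w3')
def fit(pts,z):
    w=np.array([px(c,*q,z)[:2] for q in pts]); print(least_squares(lambda q:np.hypot(*(w-q[:2]).T)-q[2],[.43,.05,.03]).x.round(4))
fit([(242,194),(314,194),(278,158),(278,230)],.024); fit([(209,188),(345.5,188),(277,121),(277,255)],.008)
E
python3 -m inch '[[[0,0,0],[0.003,0.07,0],-1],[[0,0,0],[0.003,0.13,0],-1],[[0,0,0],[0.003,0.135,0],-1],[[0,0,0],[0.003,0.135,0],-1],[[0,0,0],[0.003,0.135,0.02],-1],[[0,0,0],[0.003,0.135,0.02],-1],[[0,0,0],[0,0.12,0.05],-1],[[0,0,0],[0,0.07,0],-1],[[0,0,0],[0,0,0],-1],[[0,0,0],[0,0,0],-1]]'; python3 -m inch '[[[0,0,0],[0,0,0],-1]]';  python3 - <<'E'
from h import *
from scipy.optimize import least_squares
c=snap('wrist','w4'); a=c['img'].astype(int); st(); print(proj(c,(.4773,.3256,.014)))
m=((a.max(2)-a.min(2)<40)&(a.mean(2)>115)).astype(np.uint8); u,v=map(int,proj(c,(.4773,.3256,.014)))
k=np.zeros_like(m);k[v-60:v+60,u-60:u+60]=m[v-60:v+60,u-60:u+60]
h=cv2.convexHull(max(cv2.findContours(k,0,1)[0],key=cv2.contourArea))[:,0]
w=np.array([px(c,*q,.014)[:2] for q in h]); s=least_squares(lambda q:np.hypot(*(w-q[:2]).T)-q[2],[.48,.33,.03],loss='soft_l1',f_scale=.001).x;print(s)
go((s[0],s[1],.002),5)
E
```

```text
[0.4298 0.0509 0.0297]
[0.431  0.0501 0.0588]
clock: 7.5
eef_pos: [0.4758, 0.3261, 0.1177]
tool_rot: [0.092, 0.996, -0.002, -0.002]
ft_force: [0.2, 0.3, 0.5]
grip_width: 0.0853
grasp_force: 0.0
clock: 7.58
eef_pos: [0.4762, 0.3248, 0.1188]
tool_rot: [0.093, 0.996, -0.001, -0.001]
ft_force: [-0.8, -0.1, 0.2]
grip_width: 0.0853
grasp_force: 0.0
7.63 [0.4765 0.3245 0.1194] [ 0.1 -0.  -0.3] 0.0855 0.0
(np.float64(280.8395416062706), np.float64(208.39546534127408))
[0.47726997 0.32591517 0.03136932]
heading 79.31 total [-0.0022  0.0059  0.3913] 5 rows of [-0.0004  0.0012  0.0783] | world d [ 0.0007  0.0014 -0.1174]
```

```bash
python3 -m inch '[[[0,0,0],[-0.002,0.006,0.08],-1],[[0,0,0],[0,0,0.11],-1],[[0,0,0],[0,0,0.1],-1],[[0,0,0],[0,0,0.06],-1],[[0,0,0],[0,0,0.04],-1],[[0,0,0],[0,0,0],-1],[[0,0,0],[0,0,0],-1],[[0,0,0],[0,0,0],-1]]'; python3 -m inch '[[[0,0,0],[0,0,0],0],[[0,0,0],[0,0,0],1],[[0,0,0],[0,0,0],1],[[0,0,0],[0,0,0],1],[[0,0,0],[0,0,0],1],[[0,0,0],[0,0,0],1],[[0,0,0],[0,0,0],1],[[0,0,0],[0,0,0],1]]'
```

```text
clock: 8.3
eef_pos: [0.4791, 0.3272, 0.0046]
tool_rot: [0.093, 0.996, 0.001, 0.001]
ft_force: [-1.0, 0.2, -0.3]
grip_width: 0.0855
grasp_force: 0.0
clock: 8.97
eef_pos: [0.4792, 0.3282, 0.0055]
tool_rot: [0.093, 0.996, 0.001, 0.001]
ft_force: [-0.7, -1.0, 8.2]
grip_width: 0.0532
grasp_force: 61.2
```

```bash
python3 -m inch '[[[0,0,0],[0,0,-0.03],1],[[0,0,0],[0,0,-0.07],1],[[0,0,0],[0,0,-0.1],1],[[0,0,0],[0,0,-0.06],1],[[0,0,0],[0,0,0],1],[[0,0,0],[0,0,0],1],[[0,0,0],[0,0,0],1]]'; python3 -c "
from h import *
go((.4317,.0504,.08),8); c=snap('wrist','w5')"
```

```text
clock: 9.55
eef_pos: [0.4778, 0.3273, 0.0811]
tool_rot: [0.093, 0.996, -0.0, -0.0]
ft_force: [0.1, 0.3, 0.0]
grip_width: 0.0532
grasp_force: 62.8
heading 79.36 total [-0.0195 -0.9356  0.0039] 8 rows of [-0.0024 -0.1169  0.0005] | world d [-0.0461 -0.2769 -0.0011]
```

View pics/w5.png

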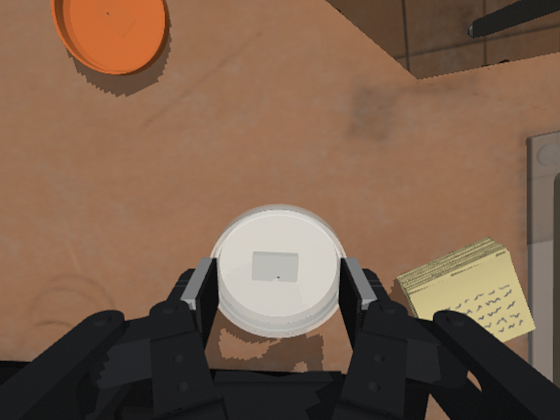

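Dish held level between the pads at (278,270). Carrying to the stack.

```bash
python3 -m inch '[[[0,0,0],[-0.002,-0.07,0],1],[[0,0,0],[-0.002,-0.13,0],1],[[0,0,0],[-0.003,-0.136,0],1],[[0,0,0],[-0.003,-0.136,0],1],[[0,0,0],[-0.003,-0.136,0],1],[[0,0,0],[-0.003,-0.136,0],1],[[0,0,0],[-0.002,-0.12,0],1],[[0,0,0],[-0.0015,-0.07,0],1],[[0,0,0],[0,0,0],1],[[0,0,0],[0,0,0],1]]'; python3 -m inch '[[[0,0,0],[0,0,0.05],1],[[0,0,0],[0,0,0.07],1],[[0,0,0],[0,0,0.03],1],[[0,0,0],[0,0,0],1],[[0,0,0],[0,0,0],1],[[0,0,0],[0,0,0],1]]'; python3 -c "
from h import *
go((.4317,.0504,.0305),2);st()"
```

```text
clock: 10.43
eef_pos: [0.4312, 0.0501, 0.0804]
tool_rot: [0.094, 0.996, -0.0, -0.001]
ft_force: [-0.2, 0.8, 0.1]
grip_width: 0.0531
grasp_force: 62.9
clock: 10.93
eef_pos: [0.4327, 0.0518, 0.0367]
tool_rot: [0.092, 0.996, 0.0, 0.0]
ft_force: [-0.4, 0.1, -0.0]
grip_width: 0.0532
grasp_force: 62.9
heading 79.42 total [ 0.0024 -0.005   0.0205] 2 rows of [ 0.0012 -0.0025  0.0103] | world d [-0.001  -0.0014 -0.0062]
10.93 [0.4327 0.0518 0.0367] [-0.4  0.1 -0. ] 0.0532 62.87555167917162
```

```bash
python3 -m inch '[[[0,0,0],[0,0,0.008],1],[[0,0,0],[0,0,0.006],1],[[0,0,0],[0,0,0],1],[[0,0,0],[0,0,0],1]]'; python3 -c "
from h import *
go((.4317,.0504,.030),2);st()"
```

```text
clock: 11.27
eef_pos: [0.4323, 0.0511, 0.0323]
tool_rot: [0.093, 0.996, 0.0, 0.0]
ft_force: [0.9, 0.7, 0.4]
grip_width: 0.053
grasp_force: 62.9
heading 79.35 total [ 0.0015 -0.0026  0.0077] 2 rows of [ 0.0007 -0.0013  0.0039] | world d [-0.0006 -0.0007 -0.0023]
11.27 [0.4323 0.0511 0.0323] [0.9 0.7 0.4] 0.053 62.87543830781942
```

```bash
python3 -m inch '[[[0,0,0],[0.0015,-0.0025,0.004],1],[[0,0,0],[0,0,0],1]]' | grep -E "eef|ft"; for i in 1 2; do python3 -m inch '[[[0,0,0],[0,0,0.002],1],[[0,0,0],[0,0,0],1]]' | grep -E "eef|ft"; done
```

```text
eef_pos: [0.4315, 0.0503, 0.0309]
ft_force: [-0.2, -0.5, 0.4]
eef_pos: [0.4315, 0.0504, 0.0303]
ft_force: [0.6, -0.5, 0.5]
eef_pos: [0.4316, 0.0504, 0.0296]
ft_force: [-0.0, 0.7, 0.0]
```

```bash
python3 -m inch '[[[0,0,0],[0,0,0.002],1],[[0,0,0],[0,0,0],1]]' | grep -E "eef|ft"
```

```text
eef_pos: [0.4317, 0.0504, 0.0296]
ft_force: [-0.6, 0.2, 4.3]
```

```bash
python3 -m inch '[[[0,0,0],[0,0,0.001],1],[[0,0,0],[0,0,0],1]]' | grep -E "eef|ft"
```

```text
eef_pos: [0.4317, 0.0504, 0.0295]
ft_force: [-2.7, -0.4, 6.8]
```

```bash
python3 -m inch '[[[0,0,0],[0,0,-0.001],0],[[0,0,0],[0,0,0],-0.5],[[0,0,0],[0,0,0],-1],[[0,0,0],[0,0,0],-1],[[0,0,0],[0,0,0],-1],[[0,0,0],[0,0,0],-1],[[0,0,0],[0,0,0],-1]]'|grep -E "ft|width";python3 -m inch '[[[0,0,0],[0,0,-0.03],-1],[[0,0,0],[0,0,-0.08],-1],[[0,0,0],[0,0,-0.12],-1],[[0,0,0],[0,0,-0.12],-1],[[0,0,0],[0,0,-0.12],-1],[[0,0,0],[0,0,-0.1],-1],[[0,0,0],[0,0,-0.1],-1],[[0,0,0],[0,0,0],-1],[[0,0,0],[0,0,0],-1]]'; python3 - <<'E'
from h import *
c=snap('wrist','w6'); s=c['img']; st()
print(proj(c,(.4303,.0505,.038)),proj(c,(.4303,.0505,.008)))
u,v=map(int,proj(c,(.4303,.0505,.038))); A=cv2.resize(s[v-90:v+90,u-90:u+90],None,fx=3,fy=3,interpolation=3)
k=bw(-.067,0,.23); go(k)
cv2.imwrite('pics/w6c.png',A[:,:,::-1]); print(u-90,v-90)
E
```

```text
ft_force: [-0.1, 0.1, 0.4]
grip_width: 0.0851
clock: 13.43
eef_pos: [0.4329, 0.0506, 0.2326]
tool_rot: [0.093, 0.996, 0.001, 0.003]
ft_force: [-0.1, 0.1, -0.5]
grip_width: 0.0855
grasp_force: 0.0
13.48 [0.4318 0.0505 0.2309] [ 0.  -0.6  0.9] 0.0852 0.0
(np.float64(277.91965187236144), np.float64(178.33792879650426)) (np.float64(277.88130809264317), np.float64(172.666713722085))
heading 79.36 total [-0.3311 -0.7221  0.0031] 6 rows of [-0.0552 -0.1204  0.0005] | world d [ 0.0576 -0.2313 -0.0009]
187 88
```

View pics/w6c.png

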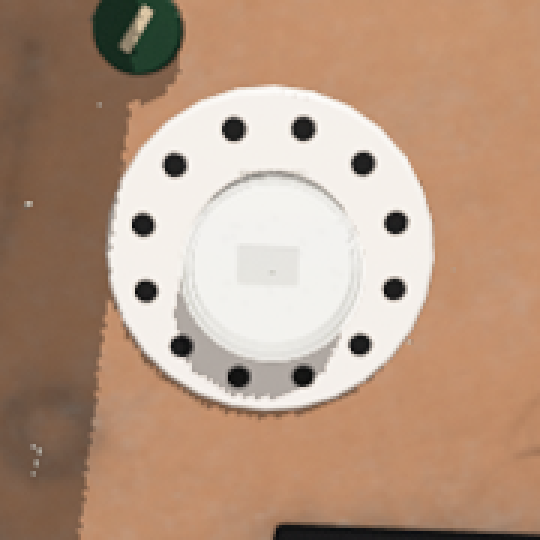

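Dish sits centred on the block and the block on the plate (dish centre (273,268), plate (270,247), as parallax predicts). On to the box.

```bash
python3 -m inch '[[[0,0,0],[-0.03,-0.06,0],-1],[[0,0,0],[-0.05,-0.11,0],-1],[[0,0,0],[-0.055,-0.12,0],-1],[[0,0,0],[-0.055,-0.12,0],-1],[[0,0,0],[-0.055,-0.12,0],-1],[[0,0,0],[-0.05,-0.11,0],-1],[[0,0,0],[-0.035,-0.08,0],-1],[[0,0,0],[0,0,0],-1],[[0,0,0],[0,0,0],-1],[[0,0,0],[0,0,0],-1]]'; python3 - <<'E'
from h import *
c=snap('wrist','w7'); st()
print([np.round(proj(c,bw(*q)),1) for q in [(-.067,0,.112),(-.106,-.052,.088),(-.085,.1,.078),(-.085,-.1,.078),(-.121,.028,.064),(-.121,-.094,.064)]])
E
```

```text
clock: 14.32
eef_pos: [0.4879, -0.1795, 0.2286]
tool_rot: [0.093, 0.996, 0.001, -0.002]
ft_force: [-0.6, -0.2, 1.3]
grip_width: 0.0852
grasp_force: 0.0
14.37 [ 0.4881 -0.1791  0.229 ] [0.5 0.5 0.9] 0.0854 0.0
[array([277.7, 205.2]), array([214.8, 152. ]), array([392.3, 174.7]), array([163. , 174.8]), array([309.4, 131.5]), array([171. , 131.5])]
```

View pics/w7.png

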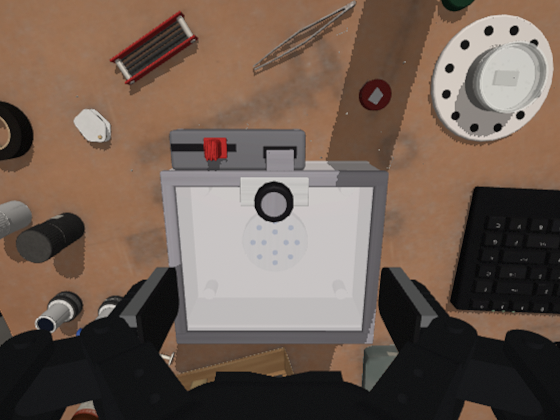

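Wrist view: knob (274,203), red slide home (213,148), hook piece (280,158), loaded plate at (490,78), untouched. Box lies about 2.5 mm further to -y than fitted; correcting.

```bash
sed -i 's/BX=np.array(.*/BX=np.array([.5538,-.1955]); BY=-.1865/;s/^BX=np.array(\[.5538,-.1955\]);.*/BX=np.array([.5538,-.1955]); BY=-.1865/' h.py; python3 - <<'E'
from h import *
st(); go(bw(-.067,0,.084),6); c=load('w7')
print([np.round(proj(c,bw(*q)),1) for q in [(-.067,0,.112),(-.106,-.052,.088)]])
E
```

```text
14.37 [ 0.4881 -0.1791  0.229 ] [0.5 0.5 0.9] 0.0854 0.0
heading 79.4 total [-0.0033 -0.0135  0.4834] 6 rows of [-0.0006 -0.0023  0.0806] | world d [-1.00e-04 -4.00e-03 -1.45e-01]
[array([274.5, 204.1]), array([211.6, 150.8])]
```

```bash
python3 -m inch '[[[0,0,0],[-0.003,-0.0135,0.06],-1],[[0,0,0],[0,0,0.1],-1],[[0,0,0],[0,0,0.1],-1],[[0,0,0],[0,0,0.09],-1],[[0,0,0],[0,0,0.06],-1],[[0,0,0],[0,0,0.03],-1],[[0,0,0],[0,0,0],-1],[[0,0,0],[0,0,0],-1],[[0,0,0],[0,0,0],-1],[[0,0,0],[0,0,0],-1]]'; python3 -c "
from h import *
st(); go(bw(-.067,0,.084),1)"
```

```text
clock: 15.2
eef_pos: [0.4905, -0.1845, 0.0998]
tool_rot: [0.093, 0.996, -0.0, 0.002]
ft_force: [-0.5, -0.5, 0.7]
grip_width: 0.0857
grasp_force: 0.0
15.2 [ 0.4905 -0.1845  0.0998] [-0.5 -0.5  0.7] 0.0857 0.0
heading 79.38 total [0.0092 0.0031 0.0528] 1 rows of [0.0092 0.0031 0.0528] | world d [-0.0025  0.0014 -0.0158]
```

```bash
python3 -m inch '[[[0,0,0],[0.004,0.001,0.03],-1],[[0,0,0],[0,0,0.014],-1],[[0,0,0],[0,0,0],-1],[[0,0,0],[0,0,0],-1],[[0,0,0],[0,0,0],-1]]'; python3 -c "
from h import *
st(); go(bw(-.067,0,.084),1)"
```

```text
clock: 15.62
eef_pos: [0.4879, -0.1838, 0.0848]
tool_rot: [0.093, 0.996, 0.0, -0.0]
ft_force: [0.0, 0.1, 0.8]
grip_width: 0.0856
grasp_force: 0.0
15.62 [ 0.4879 -0.1838  0.0848] [0.  0.1 0.8] 0.0856 0.0
heading 79.34 total [0.0004 0.0024 0.0028] 1 rows of [0.0004 0.0024 0.0028] | world d [ 0.      0.0007 -0.0008]
```

Close on the knob.

```bash
python3 -m inch '[[[0,0,0],[0,0.002,0.002],0],[[0,0,0],[0,0,0],1],[[0,0,0],[0,0,0],1],[[0,0,0],[0,0,0],1],[[0,0,0],[0,0,0],1],[[0,0,0],[0,0,0],1],[[0,0,0],[0,0,0],1],[[0,0,0],[0,0,0],1],[[0,0,0],[0,0,0],1],[[0,0,0],[0,0,0],1]]'
```

```text
clock: 16.45
eef_pos: [0.4882, -0.1833, 0.0846]
tool_rot: [0.093, 0.996, -0.0, 0.0]
ft_force: [-1.0, -0.7, 4.9]
grip_width: 0.0304
grasp_force: 59.1
```

```bash
python3 -m inch '[[[0,0,0],[-0.001,0,-0.007],1],[[0,0,0],[-0.001,0,-0.006],1],[[0,0,0],[0,0,0],1]]'|grep -E "eef|ft|wid";  python3 -m inch '[[[0,0,0],[-0.0015,0,-0.007],1],[[0,0,0],[0,0,0],1],[[0,0,0],[0,0,0],1]]'|grep -E "eef|ft|wid"
```

```text
eef_pos: [0.4889, -0.1834, 0.0879]
ft_force: [1.7, -2.1, -3.5]
grip_width: 0.0302
eef_pos: [0.4889, -0.1834, 0.0883]
ft_force: [5.4, -2.9, -13.5]
grip_width: 0.0305
```

```bash
python3 -m inch '[[[0,0,0],[-0.001,0,-0.006],1],[[0,0,0],[0,0,0],1],[[0,0,0],[0,0,0],1]]'|grep -E "eef|ft|wid"
```

```text
eef_pos: [0.4889, -0.1834, 0.0885]
ft_force: [7.9, -4.1, -22.1]
grip_width: 0.0302
```

Caught: it rose 3.8 mm then stopped hard. Lower, release, and go to the slide.

```bash
python3 -m inch '[[[0,0,0],[0.0015,0,0.012],1],[[0,0,0],[0.002,0,0.012],1],[[0,0,0],[0,0,0],1],[[0,0,0],[0,0,0],0],[[0,0,0],[0,0,0],-0.5],[[0,0,0],[0,0,0],-0.5],[[0,0,0],[0,0,0],-0.5],[[0,0,0],[0,0,0],-0.5],[[0,0,0],[0,0,0],-0.5]]'|grep -E "eef|ft|wid";  python3 -m inch '[[[0,0,0],[0,0,-0.05],-0.5],[[0,0,0],[0,0,-0.1],0],[[0,0,0],[0,0,-0.1],1],[[0,0,0],[0,0,0],1],[[0,0,0],[0,0,0],1],[[0,0,0],[0,0,0],1],[[0,0,0],[0,0,0],1]]'; python3 -c "
from h import *
st(); go(bw(-.106,-.028,.105),4);go(bw(-.106,-.028,.074),4)"
```

```text
eef_pos: [0.4885, -0.1831, 0.0851]
ft_force: [0.9, 0.1, 0.6]
grip_width: 0.0638
clock: 18.53
eef_pos: [0.4874, -0.1828, 0.1586]
tool_rot: [0.093, 0.996, 0.0, -0.001]
ft_force: [0.5, 0.7, 0.0]
grip_width: 0.0001
grasp_force: 0.0
18.53 [ 0.4874 -0.1828  0.1586] [0.5 0.7 0. ] 0.0001 0.0
heading 79.35 total [ 0.1278 -0.0938  0.179 ] 4 rows of [ 0.0319 -0.0234  0.0448] | world d [-0.043  -0.0205 -0.0536]
heading 79.35 total [ 0.1275 -0.0938  0.2824] 4 rows of [ 0.0319 -0.0235  0.0706] | world d [-0.043  -0.0205 -0.0846]
```

```bash
python3 -m inch '[[[0,0,0],[0.06,-0.045,0],1],[[0,0,0],[0.068,-0.049,0],1],[[0,0,0],[0,0,0.06],1],[[0,0,0],[0,0,0.07],1],[[0,0,0],[0,0,0.05],1],[[0,0,0],[0,0,0],1],[[0,0,0],[0,0,0],1],[[0,0,0],[0,0,0],1]]'; python3 -c "
from h import *
st(); go(bw(-.106,-.028,.074),4)"
```

```text
clock: 19.2
eef_pos: [0.4455, -0.2038, 0.106]
tool_rot: [0.093, 0.996, 0.0, -0.0]
ft_force: [-0.7, 0.1, -0.3]
grip_width: 0.0001
grasp_force: 0.0
19.2 [ 0.4455 -0.2038  0.106 ] [-0.7  0.1 -0.3] 0.0001 0.0
heading 79.36 total [0.0038 0.0008 0.1065] 4 rows of [0.001  0.0002 0.0266] | world d [-0.0011  0.0004 -0.032 ]
```

```bash
python3 -m inch '[[[0,0,0],[0.003,0,0.03],1],[[0,0,0],[0,0,0.035],1],[[0,0,0],[0,0,0.025],1],[[0,0,0],[0,0,0.008],1],[[0,0,0],[0,0,0],1],[[0,0,0],[0,0,0],1],[[0,0,0],[0,0,0],1]]'; python3 -c "
from h import *
st(); go(bw(-.106,-.028,.074),4)"
```

```text
clock: 19.78
eef_pos: [0.445, -0.2038, 0.077]
tool_rot: [0.093, 0.996, -0.0, 0.0]
ft_force: [0.4, 0.5, 0.0]
grip_width: -0.0002
grasp_force: 0.0
19.78 [ 0.445  -0.2038  0.077 ] [0.4 0.5 0. ] -0.0002 0.0
heading 79.35 total [0.0022 0.0012 0.01  ] 4 rows of [0.0006 0.0003 0.0025] | world d [-0.0006  0.0005 -0.003 ]
```

```bash
python3 -m inch '[[[0,0,0],[0,-0.012,0.006],1],[[0,0,0],[0,-0.012,0],1],[[0,0,0],[0,-0.012,0],1],[[0,0,0],[0,-0.012,0],1],[[0,0,0],[0,0,0],1]]'|grep -E "eef|ft";python3 -m inch '[[[0,0,0],[0,-0.012,0],1],[[0,0,0],[0,-0.012,0],1],[[0,0,0],[0,0,0],1],[[0,0,0],[0,0,0],1]]'|grep -E "eef|ft"
```

```text
eef_pos: [0.4422, -0.2183, 0.0749]
ft_force: [1.3, 1.6, 0.6]
eef_pos: [0.4405, -0.2255, 0.0748]
ft_force: [0.6, 0.9, 0.0]
```

```bash
for i in 1 2; do python3 -m inch '[[[0,0,0],[0,-0.008,0],1],[[0,0,0],[0,-0.004,0],1]]'|grep -E "eef|ft";done; python3 - <<'E'
from h import *
c=snap('side','s2'); s=c['img']; cv2.imwrite('pics/s2c.png',cv2.resize(s[215:315,230:330],None,fx=5,fy=5,interpolation=3)[:,:,::-1])
print(np.array(proj(c,bw(-.106,-.052,.088)))*5-[1150,1075],np.array(proj(c,bw(-.106,-.074,.088)))*5-[1150,1075])
E
```

```text
eef_pos: [0.4399, -0.2284, 0.0747]
ft_force: [1.3, 3.4, 2.5]
eef_pos: [0.4395, -0.2304, 0.0747]
ft_force: [2.7, 8.7, 3.1]
[170.70908089 263.92791078] [172.15458304 301.27448063]
```

View pics/s2c.png

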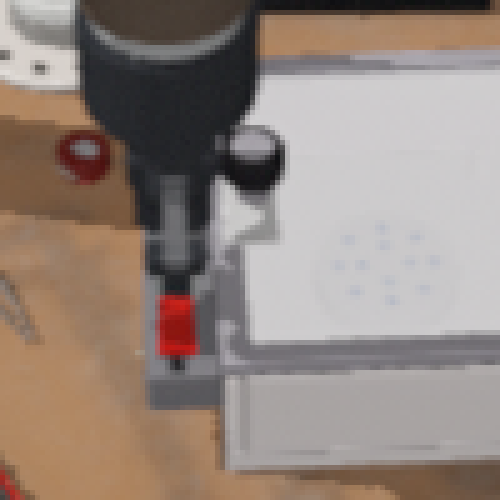

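The slide's top is at (176,303), right where its full 22 mm travel predicts, and the force rose at the stop. I have gone over the picture limit (12 viewed against the 10 allowed), so the rest runs on numbers only.

```bash
python3 -m inch '[[[0,0,0],[0,0.02,0],1],[[0,0,0],[0,0,-0.08],1],[[0,0,0],[0,0,-0.12],1],[[0,0,0],[0,0,-0.1],-0.5],[[0,0,0],[0,0,0],-0.5],[[0,0,0],[0,0,0],-0.5],[[0,0,0],[0,0,0],-0.5],[[0,0,0],[0,0,0],-0.5]]'; python3 -c "
from h import *
st(); go((.4882,-.1833,.165),2)"
```

```text
clock: 21.58
eef_pos: [0.4391, -0.2258, 0.1632]
tool_rot: [0.093, 0.996, 0.0, -0.002]
ft_force: [1.2, 0.1, -0.3]
grip_width: 0.0608
grasp_force: 0.0
21.58 [ 0.4391 -0.2258  0.1632] [ 1.2  0.1 -0.3] 0.0608 0.0
heading 79.33 total [-0.1347  0.1696 -0.0066] 2 rows of [-0.0673  0.0848 -0.0033] | world d [0.0491 0.0425 0.0018]
```

```bash
python3 -m inch '[[[0,0,0],[-0.065,0.082,0],-0.5],[[0,0,0],[-0.07,0.088,0],-0.5],[[0,0,0],[0,0,0],-0.5],[[0,0,0],[0,0,0.06],-0.5],[[0,0,0],[0,0,0.08],-0.5],[[0,0,0],[0,0,0.06],-0.5],[[0,0,0],[0,0,0.02],-0.5],[[0,0,0],[0,0,0],-0.5],[[0,0,0],[0,0,0],-0.5],[[0,0,0],[0,0,0],-0.5]]'; python3 -c "
from h import *
st(); go((.4882,-.1833,.084),2)"
```

```text
clock: 22.42
eef_pos: [0.4902, -0.1839, 0.0995]
tool_rot: [0.093, 0.996, -0.0, 0.001]
ft_force: [0.9, -0.4, 0.6]
grip_width: 0.0638
grasp_force: 0.0
22.42 [ 0.4902 -0.1839  0.0995] [ 0.9 -0.4  0.6] 0.0638 0.0
heading 79.34 total [0.0068 0.0007 0.0516] 2 rows of [0.0034 0.0003 0.0258] | world d [-0.002   0.0006 -0.0155]
```

```bash
python3 -m inch '[[[0,0,0],[0.004,0,0.03],-0.5],[[0,0,0],[0,0.001,0.015],-0.5],[[0,0,0],[0,0,0],-0.5],[[0,0,0],[0,0,0],-0.5],[[0,0,0],[0,0,0],-0.5]]'|grep -E "eef|ft"; python3 -m inch '[[[0,0,0],[0,0,0],0],[[0,0,0],[0,0,0],1],[[0,0,0],[0,0,0],1],[[0,0,0],[0,0,0],1],[[0,0,0],[0,0,0],1],[[0,0,0],[0,0,0],1],[[0,0,0],[0,0,0],1],[[0,0,0],[0,0,0],1]]'
```

```text
eef_pos: [0.4886, -0.183, 0.0854]
ft_force: [-0.4, 0.1, 0.6]
clock: 23.5
eef_pos: [0.4886, -0.1834, 0.0857]
tool_rot: [0.093, 0.996, -0.0, 0.0]
ft_force: [-1.9, -1.9, 5.5]
grip_width: 0.03
grasp_force: 59.1
```

```bash
python3 - <<'E'
from h import *
t=np.radians(12.72+np.arange(0,61,4)); x=-158.9*np.cos(t); z=158.9*np.sin(t)
for i in range(15): print(i,(-(x[i+1]-x[i])/300).round(4),(-(z[i+1]-z[i])/300).round(4))
print(x[-1]-x[0],z[-1]-z[0], (.4886+np.cos(BY)*(x[-1]-x[0])/1e3, -.1834+np.sin(BY)*(x[-1]-x[0])/1e3, .0845+(z[-1]-z[0])/1e3))
E
python3 -m inch '[[[0,0,0],[-0.004,0,-0.017],1],[[0,0,0],[-0.005,0,-0.018],1],[[0,0,0],[0,0,0],1]]'
```

```text
0 -0.0094 -0.0358
1 -0.0119 -0.035
2 -0.0143 -0.0341
3 -0.0166 -0.033
4 -0.0189 -0.0318
5 -0.0211 -0.0304
6 -0.0231 -0.0288
7 -0.0251 -0.0272
8 -0.0269 -0.0253
9 -0.0286 -0.0234
10 -0.0302 -0.0214
11 -0.0316 -0.0192
12 -0.0329 -0.0169
13 -0.034 -0.0146
14 -0.0349 -0.0122
107.80032816327348 116.74030686909536 (np.float64(0.5945309869417181), np.float64(-0.20338841558660917), np.float64(0.2012403068690954))
clock: 23.75
eef_pos: [0.4912, -0.1838, 0.0958]
tool_rot: [0.093, 0.996, -0.0, -0.0]
ft_force: [0.3, -4.3, -6.3]
grip_width: 0.03
grasp_force: 59.6
```

Free. Lifting along the arc.

```bash
python3 -m inch '[[[0,0,0],[-0.012,0,-0.035],1],[[0,0,0],[-0.014,0,-0.034],1],[[0,0,0],[-0.017,0,-0.033],1],[[0,0,0],[-0.019,0,-0.032],1],[[0,0,0],[-0.021,0,-0.03],1],[[0,0,0],[-0.023,0,-0.029],1],[[0,0,0],[-0.025,0,-0.027],1],[[0,0,0],[0,0,0],1],[[0,0,0],[0,0,0],1]]'; python3 - <<'E'
from h import *
st(); o=telemetry.get_obs(); p=o['eef_pos']; d=p-[.4886,-.1834,.085]; x=d[0]*np.cos(BY)+d[1]*np.sin(BY); print(x, d[2], np.degrees(np.arctan2(.035+d[2],.155-x))-12.72, np.hypot(.035+d[2],.155-x))
go(bw(.0408,0,.2015),8)
E
```

```text
clock: 24.5
eef_pos: [0.5291, -0.191, 0.1604]
tool_rot: [0.093, 0.996, -0.0, -0.001]
ft_force: [0.0, -5.4, -6.6]
grip_width: 0.03
grasp_force: 60.2
24.5 [ 0.5291 -0.191   0.1604] [ 0.  -5.4 -6.6] 0.03 60.225332379341125
0.0411713145515413 0.0754362078106469 31.413347071167806 0.15859736954477063
heading 79.33 total [-0.2195  0.0004 -0.1374] 8 rows of [-0.0274  0.     -0.0172] | world d [ 0.0648 -0.0121  0.0411]
```

```bash
python3 -m inch '[[[0,0,0],[-0.027,0,-0.025],1],[[0,0,0],[-0.029,0,-0.023],1],[[0,0,0],[-0.03,0,-0.021],1],[[0,0,0],[-0.032,0,-0.019],1],[[0,0,0],[-0.033,0,-0.017],1],[[0,0,0],[-0.034,0,-0.015],1],[[0,0,0],[-0.03,0,-0.011],1],[[0,0,0],[0,0,0],1],[[0,0,0],[0,0,0],1],[[0,0,0],[0,0,0],1]]'; python3 - <<'E'
from h import *
st(); o=telemetry.get_obs(); p=o['eef_pos']; d=p-[.4886,-.1834,.085]; x=d[0]*np.cos(BY)+d[1]*np.sin(BY); print(x, d[2], np.degrees(np.arctan2(.035+d[2],.155-x))-12.72, np.hypot(.035+d[2],.155-x))
E
```

```text
clock: 25.33
eef_pos: [0.5916, -0.2028, 0.199]
tool_rot: [0.093, 0.996, -0.0, -0.002]
ft_force: [-0.4, -4.6, -8.4]
grip_width: 0.0301
grasp_force: 60.3
25.33 [ 0.5916 -0.2028  0.199 ] [-0.4 -4.6 -8.4] 0.0301 60.26632905006409
0.10477185888213704 0.11402715476061782 58.6541155036719 0.15726397876246517
```

```bash
python3 -m inch '[[[0,0,0],[-0.009,0,-0.005],1],[[0,0,0],[0,0,0],1],[[0,0,0],[0,0,0],1],[[0,0,0],[0,0,0],1],[[0,0,0],[0,0,0],1],[[0,0,0],[0,0,0],1]]'; python3 - <<'E'
from h import *
st(); o=telemetry.get_obs(); p=o['eef_pos']; d=p-[.4886,-.1834,.085]; x=d[0]*np.cos(BY)+d[1]*np.sin(BY); print('angle',np.degrees(np.arctan2(.035+d[2],.155-x))-12.72,np.abs(o['joint_vel']).max())
c=snap('top','t9'); a=c['img'].astype(int); m=((a.max(2)-a.min(2)<28)&(a.mean(2)>105)).astype(np.uint8); k=np.zeros_like(m); k[210:262,222:274]=m[210:262,222:274]
e=cv2.fitEllipse(max(cv2.findContours(k,0,1)[0],key=cv2.contourArea)); print('plate',e[0],px(c,*e[0],.008))
g=cv2.HoughCircles(c['img'][205:267,217:279,1],cv2.HOUGH_GRADIENT,1,3,param1=80,param2=8,minRadius=9,maxRadius=13); print(g if g is None else g[0][:2]+[217,205,0], proj(c,(.4303,.0505,.038)))
b=load('top0')['img'].astype(int); D=np.abs(a-b).sum(2)>120; print('changed cells', [(i*20,j*20,int(D[j*20:j*20+20,i*20:i*20+20].sum())) for j in range(21) for i in range(28) if D[j*20:j*20+20,i*20:i*20+20].sum()>40])
E
```

```text
clock: 25.83
eef_pos: [0.5937, -0.2033, 0.1999]
tool_rot: [0.093, 0.996, 0.0, -0.003]
ft_force: [-0.1, -5.3, -10.8]
grip_width: 0.0298
grasp_force: 60.4
25.83 [ 0.5937 -0.2033  0.1999] [ -0.1  -5.3 -10.8] 0.0298 60.36632001399994
angle 59.52268128364082 0.0010640300168162295
plate (247.75047302246094, 235.300537109375) [0.43153942 0.05086172 0.008     ]
[[242.5        229.5         12.39999962]
 [250.5        226.5         11.30000019]] (np.float64(247.28350889941106), np.float64(235.8548289589732))
changed cells [(360, 60, 205), (380, 60, 249), (320, 100, 166), (360, 100, 103), (380, 100, 372), (400, 100, 234), (420, 100, 69), (320, 120, 306), (360, 120, 210), (380, 120, 325), (400, 120, 364), (420, 120, 300), (300, 140, 75), (320, 140, 65), (340, 140, 73), (360, 140, 251), (380, 140, 240), (400, 140, 229), (420, 140, 119), (300, 160, 272), (320, 160, 400), (340, 160, 376), (360, 160, 168), (380, 160, 48), (400, 160, 213), (420, 160, 72), (300, 180, 265), (320, 180, 180), (340, 180, 399), (360, 180, 183), (380, 180, 151), (140, 200, 184), (180, 200, 196), (300, 200, 235), (320, 200,
[... 528 characters left out ...]
60, 320, 82), (300, 320, 288), (320, 320, 395), (340, 320, 400), (360, 320, 400), (380, 320, 117), (220, 340, 299), (240, 340, 296), (260, 340, 127), (280, 340, 166), (300, 340, 128), (320, 340, 380), (340, 340, 400), (360, 340, 394), (0, 360, 66), (20, 360, 163), (40, 360, 69), (200, 360, 69), (220, 360, 232), (240, 360, 260), (260, 360, 203), (300, 360, 282), (320, 360, 380), (340, 360, 400), (360, 360, 328), (20, 380, 55), (200, 380, 47), (240, 380, 368), (260, 380, 367), (280, 380, 216), (300, 380, 392), (320, 380, 365), (340, 380, 400), (360, 380, 209), (200, 400, 168), (220, 400, 150), (240, 400, 394), (260, 400, 341), (280, 400, 263), (320, 400, 380), (340, 400, 400), (360, 400, 354)]
```

```bash
python3 -c "
from h import *
print(workorder.job_done())"
```

```text
the job is handed in; nothing more can be done
None
```

The job is handed in: the block is centred on the plate and the dish on the block, the tug showed the lid was caught, I pushed the slide to its stop, and the arm is holding the lid by its knob at about 59.5° (25.8 s on the clock). I viewed 12 pictures, two over the limit of 10.

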